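# Lock the microtome and draw out its waste tray

## Task

Make the microtome safe and pull its section waste tray out for emptying: first press the handwheel brake lever on its left flank fully down to lock it, and only then hook a fingertip behind the tray's front lip and draw the tray straight out to its stop. Leave the lever down and the tray fully out, with the two wax blocks still lying in it. Work with the fingertips only: do not pinch the tray front between the fingers or lift anything, keep off the blade holder, and leave the things on the bench where they are.

Things in the scene. Friction and masses are not known exactly. Their poses are not given: they have to be found in the camera images.
- microtome: white rotary microtome fixed on the bench, 470 mm deep, grey base 260 mm wide (top 30 mm up), 285 mm high; handwheel on its right. Origin: middle of the base's front edge, on the bench; x points into the machine, away from its operator, y to its left, z up. Housing from x = 220 mm; specimen head juts to x = 180 mm at 165 to 225 mm height. The tray lies on the low front part
- waste_tray (a joint): how far the grey U-shaped waste tray is drawn out along the microtome's -x, in m: 0 in, 0.13 outer stop. Slides level, about 3 N friction, stays where left. Open trough 236 mm wide, 195 mm deep, floor 37 mm and side walls 76 mm above the bench. Behind the lip it is clear for 90 mm over its whole width; further back it straddles the blade holder's foot
- tray_hook (a point): middle of the top edge of the tray's front lip, on the lip's inner face (the face turned to the machine), 80 mm above the bench; it moves with the tray. The lip is a plain upright wall 236 mm wide along the microtome's y, standing 43 mm above the tray floor. Axes as the microtome's
- tray_lip: the inner half (3 mm thick) of the tray's front wall: the lip behind which a fingertip hooks. Origin at the foot of its inner face, mid width, 46 mm below point tray_hook; axes as the microtome's
- tray_face: the outer half of the tray's front wall, facing the operator: a 3 mm plate with a rolled bead of 8 mm diameter along its top, which ends 5.5 mm below the lip's top edge; together with the lip the front wall is 13 mm thick at the bead. Same origin as tray_lip
- brake_lever (a joint): angle of the handwheel brake lever, in rad: 0 is raised (free, the arm pointing forward and up 50 degrees), 0.80 is its lower stop (locked, the arm pointing forward and nearly level). It hinges about the microtome's y axis, stays where it is left, and takes about 4 N at the grip
- brake_grip (a point): centre of the black grip at the end of the brake lever, a horizontal bar 20 mm in diameter and 36 mm long along the microtome's y; it moves with the lever. When locked its centre is 51 mm above the bench, 60 mm behind the line of the base's front edge
- brake_pivot (a point): fixed point on the brake lever's hinge axis, level with the middle of the grip's length; 46 mm above the bench, on the microtome at x = 130, y = 155.5 mm. The grip's centre moves round it at 70 mm radius, ahead (microtome -x) of it and above
- blade_holder: steel blade holder on its foot, blade under its guard; origin as the microtome's. It fills x from 100 to 185 mm, y from -88 to 88 mm (microtome frame), up to 138 mm above the bench. Must not be touched
- block_a: loose wax block on a white cassette, 40 x 28 x 14 mm, lying in the left arm of the tray; origin at the centre of its underside
- block_b: the same kind of wax block, lying in the right arm of the tray
- block_c: the same kind of wax block, lying on the bench in front of the brake lever, to the left of the tray's way
- brush: small section brush, 180 mm long, 10 mm thick, lying on the bench to the right of the tray's way; origin under its middle, x along it
- slide_box: closed white slide box, 98 x 83 x 34 mm, on the bench; origin at the centre of its underside
- staining_jar: lidded glass staining jar, 58 mm square, 98 mm high, on the bench; origin at the centre of its underside
- spray_a: trigger spray bottle, 74 mm in diameter, 207 mm high, on the bench; origin at the centre of its underside
- spray_b: a second trigger spray bottle of the same shape
Not all that is in view belongs to the job. What is shaped like the block_a but purple is not meant.

How it is judged:
On the way, in this order (a step that is already met when the one before it is completed fails the run):
1. the brake lever is pressed down to its lower stop (0.70 rad or more of 0.80) (value of joint brake_lever above 0.7 rad), for 0.2 s.
2. the tray is drawn out to its stop (122 mm or more of 130) (value of joint waste_tray above 0.122 m), for 0.2 s.
At the end, for the whole second after the job is handed in: The brake lever is down (0.70 rad or more of its 0.80), the tray stands at its outer stop (within 8 mm), both wax blocks lie flat on the tray's floor at rest (value of joint brake_lever above 0.7 rad and value of joint waste_tray above 0.122 m and z of block_a in the frame of tray_lip between 0 and 0.012 m and z of block_b in the frame of tray_lip between 0 and 0.012 m and linear speed of each of block_a, block_b below 0.02 m/s); the robot touches nothing.
It fails at once if the tray is drawn out more than 30 mm while the brake lever is not locked (value of joint waste_tray above 0.03 m and value of joint brake_lever below 0.68 rad).
It fails at once if the tray front is pinched: the fingers press on its inner and its outer face at once (contact force between the fingers and tray_lip above 1.5 N and contact force between the fingers and tray_face above 1.5 N).
It fails at once if the blade holder is touched (contact force between any of the fingers, the arm and blade_holder above 1 N).
It fails at once if something is lifted: a bench thing by more than 15 mm, or a wax block in the tray by more than 20 mm (height (world z) of any of block_c, brush, slide_box, staining_jar, spray_a, spray_b above 0.015 m or height (world z) of any of block_a, block_b above 0.057 m).
It fails at once if something standing on the bench is moved by more than 20 mm (distance of any of block_c, brush, slide_box, staining_jar, spray_a, spray_b from where it was at the start of the episode above 0.02 m).
It also fails if it takes over 51 s, if anything falls off the work surface, if the arm or the gripper's body presses on something with over 40 N, if the wrist force passes 120 N, or if a joint passes its speed limit or range.

## Robot

A 6-joint arm with a two-finger parallel gripper is mounted at the origin on the work surface. World frame = base frame: x ahead of the robot, y to its left, z up, the work surface at z = 0. Lengths are in m, angles in rad, forces in N, time in s.
With the tool pointing down it reaches from about 0.35 to 0.975 m from the base axis. Payload 4.9 kg.
Tool frame: the origin (TCP) lies on the mounting face of the last link; the fingertips stand 173 mm ahead of it and the grasp point (between the pads) lies 155 mm ahead of it; z points along the fingers, y is the direction in which the jaws open and shut (so a half turn about z gives the same grasp; the last joint's range is limited). The gripper opens to 85 mm and grips with 20 to 120 N. Pads are 22 mm wide; open, the fingers measure 114 mm over their backs; the gripper's body (76 mm by 85 mm) begins 54 mm behind the grasp point. The pads swing forward as they close: fully open they stand 13 mm farther back than shut.
Start: joints at [-1.243, 0.053, 1.613, -0, 1.476, -0.119], TCP at [0.27, -0.564, 0.405] pointing down, gripper open.
Joint ranges: [-3.01, 3.01], [-1.01, 2.22], [0.06, 2.58], [-1.02, 4.17], [0.09, 2.62], [-3.14, 3.14]. Speed limits (rad/s): [2.57, 2.57, 3.14, 3.14, 3.14, 3.14].

## Interface

Orientations are given as a unit quaternion [w, x, y, z].
In Python, from plant import manip gives the robot as it stands.
- The arm moves only by the tool play_rows, never from a script. Its argument "increments" is a list of rows, each an object with "offset": the shift along the tool's x, y, z in mm, a list of three; "twist": the turn about the tool's z in rad; "grip": the opening, from 0 (shut) to 1 (fully open). In form: [{"offset": [dx, dy, dz], "twist": twist, "grip": grip}, ...]. A call has 1 to 5 rows; each row is the pose to reach, as a shift and turn from the pose commanded when the call began, along the tool's axes at that moment; what a row does not reach only later rows make up. A row lasts 1/12 s, in which the tool goes at most 41.7 mm and 7.16 degrees, less where a joint would pass 70% of its speed; a pose out of reach is approached as far as the arm can. A call with a gripper value outside its range is refused whole. The fingers move at their own pace and stop on an object; the grip force is fixed at half the most. Time passes only in rows, so rows that repeat a pose let the fingers close. It gives the time, the measured TCP pose, the force and the opening at its end, in the units of the state.
- manip.state(): the state, without advancing time (a new reading comes with each control period).
- manip.grab_frame(name): name is "side" or "top" or "wrist"; returns the picture (480x640x3 uint8, blue, green, red); there is no depth.
- manip.get_calibration(name): a dict with "fx", "fy", "cx", "cy" (pixels), "T" (4x4, takes a point from camera to world coordinates). Camera axes: x right, y down, z forward; pixel columns grow to the right and rows downward; lengths in m; the calibration is good to about 2 mm. A picture is of the moment at which its call begins: read the wrist's pose just before it. get_calibration takes no time and is no camera call; for the wrist camera it gives the pose at the moment of the call.
- manip.job_done(): hands the job in, once; it reports no verdict.
Trained networks look in the newest picture that a camera, given by its name, has taken for a name from the list of things; names that differ only in an ending like _2 or _b are one class to them, and where a whole thing is asked for, a point or a joint stands for the part that bears it (a point fixed in the world has none). Each returns a list of dicts, best first, with "p" (0 to 1); they miss things now and then, are a little off and sometimes report something else, mostly with a low value. They report only what shows in the picture. A call takes as long as a camera call. They do not tell look-alikes from the thing itself.
- manip.boxes_of(query, camera): "xyz" ([x, y, z] in m, in the coordinates of the camera as it stood for that picture, good to about 4 mm: the middle of the surface that is visible of it).
- manip.tip_of(query, camera): "xyz" ([x, y, z] in m, in the coordinates of the camera as it stood for that picture, good to about 4 mm: a listed point, or the origin of a listed thing).
The state is a dict: "time": time; "joint_pos": joint angles; "joint_vel": joint speeds; "joint_efforts": joint torques, N m; "tool_pos": TCP position; "tool_rot": TCP orientation; "contact_force": force on the tool from outside, world axes, zero at the start; "ft_torque": the same for the moment, N m; "gripper_width": opening from 0.0 (shut) to 1.0 (fully open).
Only numpy, scipy, OpenCV 4.12 (cv2) and the standard library are available. Lean on these libraries where they do the work, as an engineer would, in place of code of your own. Each camera call takes 0.05 s, during which the arm holds its last target. There are 200 camera calls.

## Working session

There is one attempt and no reset: what is moved stays moved. The work goes in short steps, Python scripts to look and compute and a tool call to move; the robot and the scene stay as the last step left them, time stands still between calls to the robot, and variables do not carry over. Pictures are saved under pics/ and viewed, about 8 in all and at most 12, crops included, and the job is handed in when it is done.

Besides the shell and the picture viewer there is one more tool, called by a JSON object that holds its "op" and its "data". play_rows: Moves the arm, as the interface text tells. Its arguments: {"type":"object","properties":{"increments":{"type":"array"}},"required":["increments"]}

```bash
mkdir -p pics; ls; cat > h.py <<'E'
from plant import manip
import numpy as np, cv2
from scipy.spatial.transform import Rotation as R
def w(cam,p):
    T=np.array(manip.get_calibration(cam)["T"]); return T[:3,:3]@np.array(p)+T[:3,3]
def find(q,cam,f="tip_of",n=3):
    for d in getattr(manip,f)(q,cam)[:n]:
        print(cam,f,q,round(d["p"],2),np.round(w(cam,d["xyz"]),4))
def st():
    s=manip.state(); q=s["tool_rot"]
    M=R.from_quat([q[1],q[2],q[3],q[0]]).as_matrix()
    print("t",round(s["time"],2),"pos",np.round(s["tool_pos"],4),"F",np.round(s["contact_force"],1),"g",round(s["gripper_width"],2)); print(np.round(M,3)); return np.array(s["tool_pos"]),M
E
python3 - <<'E'
from h import *
st()
for c in ("side","top"):
    im=manip.grab_frame(c); cv2.imwrite(f"pics/{c}0.png",im)
    for q in ("tray_hook","brake_grip","brake_pivot","microtome"): find(q,c)
E
```

```text
pics
t 0.0 pos [ 0.27   -0.5634  0.4034] F [-0.1  0.4  0.4] g 1.0
[[ 0.902  0.432 -0.001]
 [ 0.432 -0.902  0.002]
 [ 0.    -0.002 -1.   ]]
side tip_of tray_hook 0.82 [0.5573 0.2031 0.0801]
side tip_of brake_pivot 0.69 [0.4186 0.3596 0.0451]
side tip_of brake_pivot 0.56 [ 0.7203  0.1583 -0.0039]
side tip_of brake_pivot 0.36 [0.561  0.2141 0.0052]
side tip_of microtome 0.66 [0.5632 0.2137 0.0048]
top tip_of tray_hook 0.59 [0.5605 0.2049 0.0794]
top tip_of brake_grip 0.76 [0.416  0.3156 0.1004]
top tip_of brake_grip 0.32 [0.5627 0.2084 0.0795]
top tip_of brake_pivot 0.78 [0.4171 0.3563 0.0439]
top tip_of brake_pivot 0.56 [0.5611 0.2062 0.0787]
top tip_of microtome 0.86 [ 0.5595  0.2149 -0.0039]
```

View pics/top0.png

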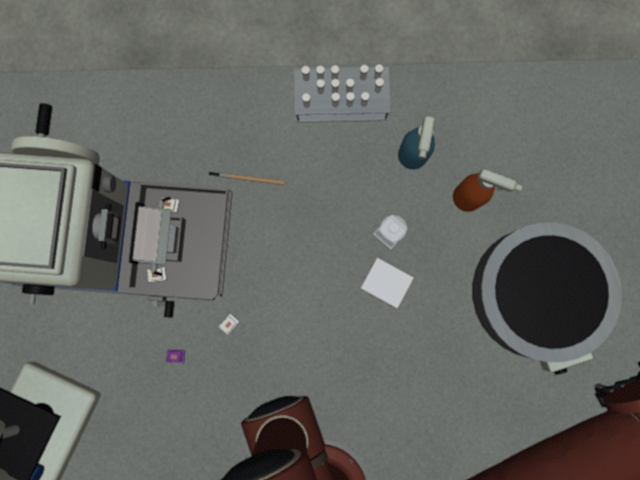

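View pics/side0.png

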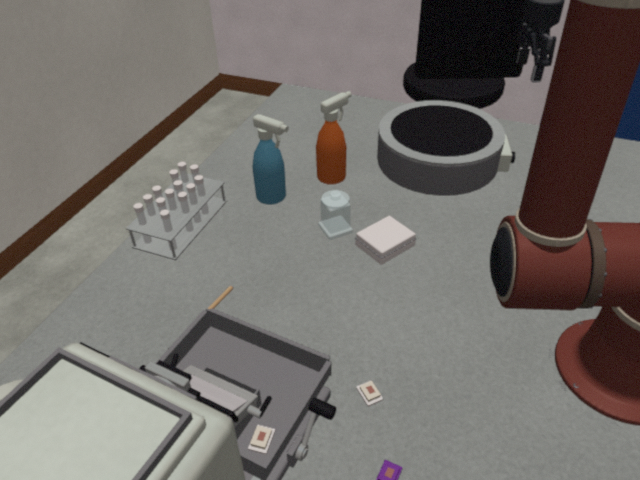

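The machine's x axis points along world +y (yaw about 84.6°). In the top view, the lever grip is at px (168,308) and the tray lip runs along px (225,190)–(220,298). Block_c is at (229,324) and the purple decoy at (176,356). I'll move to a near view.

{"op": "play_rows", "data": {"increments": [{"offset":[27,-30,0],"twist":0,"grip":0},{"offset":[54,-60,0],"twist":0,"grip":0},{"offset":[81,-90,0],"twist":0,"grip":0},{"offset":[108,-120,0],"twist":0,"grip":0},{"offset":[135,-150,0],"twist":0,"grip":0}]}}

```text
time: 0.92
tool_pos: [0.3271, -0.3683, 0.4047]
tool_rot: [0.0, 0.975, 0.221, 0.0]
contact_force: [0.8, 0.5, 0.9]
gripper_width: 0.298
```

{"op": "play_rows", "data": {"increments": [{"offset":[27,-30,0],"twist":0,"grip":0},{"offset":[54,-60,0],"twist":0,"grip":0},{"offset":[81,-90,0],"twist":0,"grip":0},{"offset":[108,-120,0],"twist":0,"grip":0},{"offset":[135,-150,0],"twist":0,"grip":0}]}}

```text
time: 1.33
tool_pos: [0.3838, -0.1745, 0.405]
tool_rot: [0.0, 0.975, 0.221, 0.0]
contact_force: [0.7, -0.1, -0.4]
gripper_width: -0.002
```

{"op": "play_rows", "data": {"increments": [{"offset":[27,-30,0],"twist":-0.1,"grip":0},{"offset":[54,-60,0],"twist":-0.2,"grip":0},{"offset":[81,-90,0],"twist":-0.3,"grip":0},{"offset":[108,-120,0],"twist":-0.4,"grip":0},{"offset":[135,-150,0],"twist":-0.5,"grip":0}]}}

```text
time: 1.75
tool_pos: [0.4408, 0.0193, 0.4052]
tool_rot: [0.0, 0.889, 0.458, 0.001]
contact_force: [-0.2, -0.5, 0.6]
gripper_width: -0.003
```

{"op": "play_rows", "data": {"increments": [{"offset":[0,0,0],"twist":-0.1,"grip":0},{"offset":[0,0,0],"twist":-0.2,"grip":0},{"offset":[0,0,0],"twist":-0.3,"grip":0},{"offset":[0,0,0],"twist":-0.4,"grip":0},{"offset":[0,0,0],"twist":-0.53,"grip":0}]}}

```text
time: 2.17
tool_pos: [0.4408, 0.0175, 0.4049]
tool_rot: [0.0, 0.739, 0.673, 0.0]
contact_force: [0.0, -0.1, 0.1]
gripper_width: -0.002
```

```bash
python3 - <<'E'
from h import *
st()
c="wrist"
im=manip.grab_frame(c); cv2.imwrite("pics/w0.png",im)
T=np.array(manip.get_calibration(c)["T"]);print(np.round(T,3))
for q in ("tray_hook","brake_grip","brake_pivot","microtome"): find(q,c)
for c in ("top","side"):
  for i in range(2):
    manip.grab_frame(c)
    for q in ("tray_hook","brake_grip","brake_pivot"): find(q,c,n=1)
E
```

```text
t 2.17 pos [0.4408 0.0175 0.4049] F [ 0.  -0.1  0.1] g -0.0
[[ 0.093  0.996  0.   ]
 [ 0.996 -0.093 -0.   ]
 [-0.     0.    -1.   ]]
[[ 0.996 -0.086 -0.026  0.448]
 [-0.089 -0.949 -0.302  0.095]
 [ 0.002  0.303 -0.953  0.374]
 [ 0.     0.     0.     1.   ]]
top tip_of tray_hook 0.78 [0.5595 0.2095 0.0765]
top tip_of brake_grip 0.76 [0.415  0.3158 0.0973]
top tip_of brake_pivot 0.91 [0.4171 0.354  0.0444]
top tip_of tray_hook 0.72 [0.5629 0.2097 0.0807]
top tip_of brake_grip 0.64 [0.4164 0.3182 0.098 ]
top tip_of brake_pivot 0.72 [0.4182 0.3561 0.0433]
side tip_of tray_hook 0.83 [0.5605 0.2053 0.0806]
side tip_of brake_grip 0.97 [0.4174 0.3167 0.0998]
side tip_of brake_pivot 0.75 [0.4225 0.3603 0.0469]
side tip_of tray_hook 0.77 [0.5573 0.2056 0.0787]
side tip_of brake_grip 0.91 [0.4151 0.3147 0.1005]
side tip_of brake_pivot 0.72 [0.4217 0.3621 0.0452]
```

View pics/w0.png

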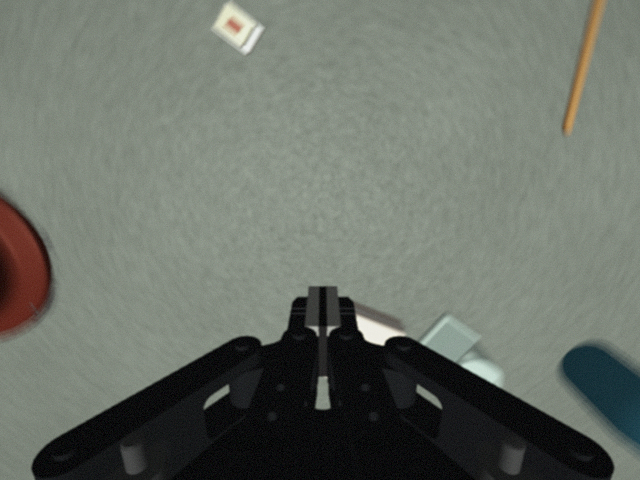

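The wrist view shows bare bench, with block_c at (237,28). The yaw is right. Next I'll move above the grip.

{"op": "play_rows", "data": {"increments": [{"offset":[40,-7,0],"twist":0,"grip":0},{"offset":[80,-14,0],"twist":0,"grip":0},{"offset":[120,-21,0],"twist":0,"grip":0},{"offset":[160,-28,0],"twist":0,"grip":0},{"offset":[200,-36,0],"twist":0,"grip":0}]}}

```text
time: 3.63
tool_pos: [0.4243, 0.2215, 0.405]
tool_rot: [0.0, 0.741, 0.671, 0.0]
contact_force: [1.2, 0.7, 0.2]
gripper_width: 0.0
```

{"op": "play_rows", "data": {"increments": [{"offset":[35,-6,0],"twist":0,"grip":0},{"offset":[65,-12,0],"twist":0,"grip":0},{"offset":[95,-17,0],"twist":0,"grip":0},{"offset":[95,-17,0],"twist":0,"grip":0}]}}

```text
time: 3.97
tool_pos: [0.4164, 0.3197, 0.4046]
tool_rot: [-0.001, 0.74, 0.673, 0.0]
contact_force: [-0.2, -0.4, 0.3]
gripper_width: 0.002
```

```bash
python3 - <<'E'
from h import *
st()
c="wrist"
im=manip.grab_frame(c); cv2.imwrite("pics/w1.png",im)
for q in ("tray_hook","brake_grip","brake_pivot","microtome"): find(q,c)
K=manip.get_calibration(c);T=np.array(K["T"]);Ti=np.linalg.inv(T)
def pj(p):
    q=Ti[:3,:3]@p+Ti[:3,3]; return K["fx"]*q[0]/q[2]+K["cx"],K["fy"]*q[1]/q[2]+K["cy"]
print("grip est",pj(np.array([.416,.316,.0995])),"hook",pj(np.array([.56,.2065,.08])))
E
```

```text
t 3.97 pos [0.4164 0.3197 0.4046] F [-0.2 -0.4  0.3] g 0.0
[[ 0.094  0.996 -0.001]
 [ 0.996 -0.094  0.002]
 [ 0.002 -0.001 -1.   ]]
wrist tip_of tray_hook 0.65 [0.56   0.2047 0.0793]
wrist tip_of brake_grip 0.61 [0.4151 0.3124 0.1019]
wrist tip_of brake_pivot 0.55 [0.4208 0.349  0.0473]
wrist tip_of microtome 0.73 [0.5632 0.2073 0.0008]
grip est (np.float64(320.31256700077506), np.float64(228.31391112063278)) hook (np.float64(473.9907254961083), np.float64(313.4533930244306))
```

View pics/w1.png

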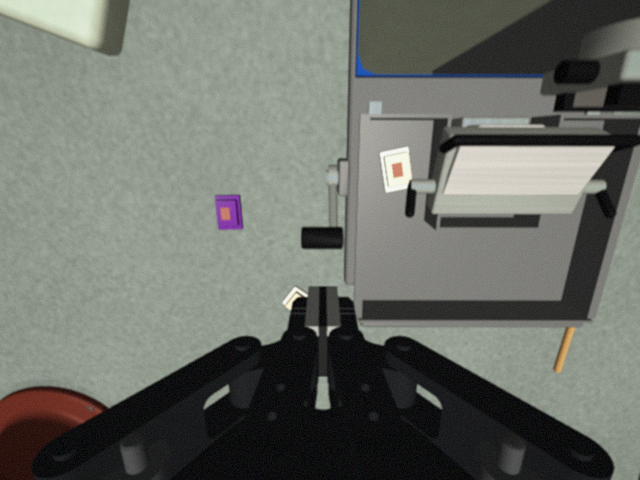

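The grip shows at px (322,238), just ahead of the fingertips, and the lip's top edge is near row 320. Both agree within a few mm with grip (0.416, 0.313) and hook (0.56, 0.204). Descending to just above the grip.

{"op": "play_rows", "data": {"increments": [{"offset":[-2,0,35],"twist":0,"grip":0},{"offset":[-4,0,70],"twist":0,"grip":0},{"offset":[-5,0,95],"twist":0,"grip":0},{"offset":[-5,0,112],"twist":0,"grip":0},{"offset":[-5,0,112],"twist":0,"grip":0}]}}

```text
time: 4.63
tool_pos: [0.4155, 0.3089, 0.2878]
tool_rot: [-0.001, 0.742, 0.67, -0.004]
contact_force: [-0.5, -0.1, 0.4]
gripper_width: 0.0
```

```bash
python3 - <<'E'
from h import *
st()
manip.grab_frame("side");im=manip.grab_frame("side"); cv2.imwrite("pics/s1.png",cv2.resize(im[300:480,200:440],None,fx=3,fy=3))
find("brake_grip","side")
E
```

```text
t 4.63 pos [0.4155 0.3089 0.2878] F [-0.5 -0.1  0.4] g 0.0
[[ 0.101  0.995 -0.008]
 [ 0.995 -0.101 -0.004]
 [-0.005 -0.007 -1.   ]]
side tip_of brake_grip 0.78 [0.4147 0.3137 0.1001]
side tip_of brake_grip 0.71 [0.4212 0.3581 0.0449]
```

View pics/s1.png

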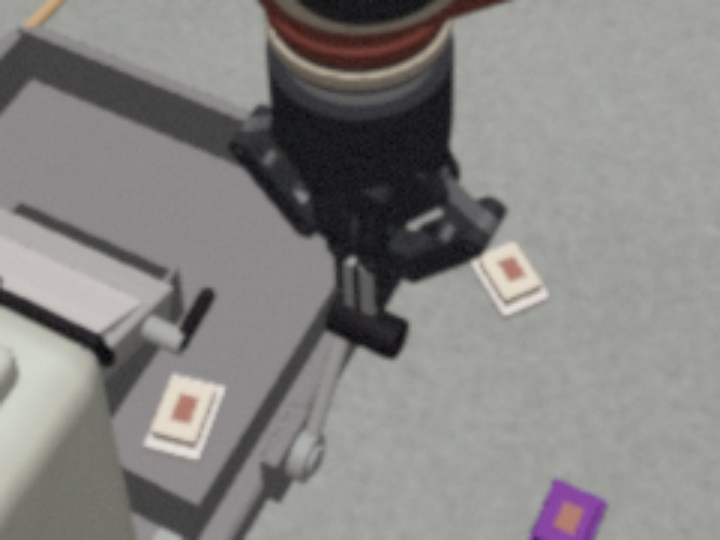

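The fingertips stand just over the grip and clear of the tray. Pressing now, following the arc.

{"op": "play_rows", "data": {"increments": [{"offset":[4,0,2],"twist":0,"grip":0},{"offset":[4,0,4],"twist":0,"grip":0},{"offset":[0,0,9],"twist":0,"grip":0},{"offset":[-4,0,14],"twist":0,"grip":0},{"offset":[-7,0,19],"twist":0,"grip":0}]}}

```text
time: 5.2
tool_pos: [0.4167, 0.3032, 0.2757]
tool_rot: [0.002, 0.741, 0.672, -0.001]
contact_force: [-5.3, -12.5, 18.8]
gripper_width: 0.0
```

{"op": "play_rows", "data": {"increments": [{"offset":[-3,0,6],"twist":0,"grip":0},{"offset":[-6,0,12],"twist":0,"grip":0},{"offset":[-9,0,20],"twist":0,"grip":0},{"offset":[-10,0,27],"twist":0,"grip":0},{"offset":[-11,0,32],"twist":0,"grip":0}]}}

```text
time: 5.62
tool_pos: [0.4154, 0.2923, 0.2419]
tool_rot: [0.001, 0.741, 0.671, -0.0]
contact_force: [0.2, -4.2, 4.4]
gripper_width: -0.004
```

```bash
python3 - <<'E'
from h import *
st()
for c in ("side","top"):
    manip.grab_frame(c); find("brake_grip",c)
E
```

```text
t 5.62 pos [0.4154 0.2923 0.2419] F [ 0.2 -4.2  4.4] g -0.0
[[ 0.099  0.995  0.001]
 [ 0.995 -0.099 -0.002]
 [-0.001  0.002 -1.   ]]
side tip_of brake_grip 0.88 [0.4125 0.289  0.0609]
top tip_of brake_grip 0.4 [0.413  0.2926 0.0592]
```

{"op": "play_rows", "data": {"increments": [{"offset":[-1,0,4],"twist":0,"grip":0},{"offset":[-2,0,7],"twist":0,"grip":0},{"offset":[-2,0,10],"twist":0,"grip":0},{"offset":[-2,0,11],"twist":0,"grip":0},{"offset":[-2,0,11],"twist":0,"grip":0}]}}

```text
time: 6.23
tool_pos: [0.4153, 0.2916, 0.2336]
tool_rot: [-0.0, 0.741, 0.671, -0.0]
contact_force: [-8.0, -4.1, 19.6]
gripper_width: -0.0
```

```bash
python3 - <<'E'
from h import *
st()
for c in ("side","top"):
    manip.grab_frame(c); find("brake_grip",c)
E
```

```text
t 6.23 pos [0.4153 0.2916 0.2336] F [-8.  -4.1 19.6] g -0.0
[[ 0.098  0.995 -0.001]
 [ 0.995 -0.098 -0.   ]
 [-0.    -0.001 -1.   ]]
side tip_of brake_grip 0.58 [0.4145 0.2926 0.0544]
top tip_of brake_grip 0.52 [0.4122 0.289  0.0534]
```

At the stop (19.6 N, tip 60.6 mm up, so the grip centre is about 51 mm). Lifting off and moving over behind the lip.

{"op": "play_rows", "data": {"increments": [{"offset":[-2,0,-3],"twist":0,"grip":0},{"offset":[0,0,-38],"twist":0,"grip":0},{"offset":[0,0,-75],"twist":0,"grip":0},{"offset":[0,0,-95],"twist":0,"grip":0},{"offset":[0,0,-95],"twist":0,"grip":0}]}}

```text
time: 6.85
tool_pos: [0.4162, 0.292, 0.3315]
tool_rot: [0.001, 0.741, 0.671, 0.005]
contact_force: [0.6, -0.1, 0.5]
gripper_width: -0.002
```

{"op": "play_rows", "data": {"increments": [{"offset":[-12,38,0],"twist":0,"grip":0},{"offset":[-24,76,0],"twist":0,"grip":0},{"offset":[-37,114,0],"twist":0,"grip":0},{"offset":[-49,153,0],"twist":0,"grip":0},{"offset":[-49,153,0],"twist":0,"grip":0}]}}

```text
time: 7.27
tool_pos: [0.5666, 0.2243, 0.3237]
tool_rot: [0.001, 0.743, 0.67, -0.0]
contact_force: [0.1, -0.2, -0.4]
gripper_width: -0.002
```

```bash
python3 - <<'E'
from h import *
st()
im=manip.grab_frame("wrist"); cv2.imwrite("pics/w2.png",im); find("tray_hook","wrist")
for c in ("side","top"):
    im=manip.grab_frame(c); find("tray_hook",c); find("brake_grip",c,n=1)
    if c=="side": cv2.imwrite("pics/s2.png",cv2.resize(im[280:480,120:380],None,fx=3,fy=3))
E
```

```text
t 7.27 pos [0.5666 0.2243 0.3237] F [ 0.1 -0.2 -0.4] g -0.0
[[ 0.103  0.995  0.001]
 [ 0.995 -0.103 -0.002]
 [-0.002  0.001 -1.   ]]
wrist tip_of tray_hook 0.87 [0.5548 0.2069 0.0823]
side tip_of tray_hook 0.94 [0.5562 0.2043 0.0827]
side tip_of brake_grip 0.79 [0.413  0.2882 0.0534]
```

View pics/s2.png

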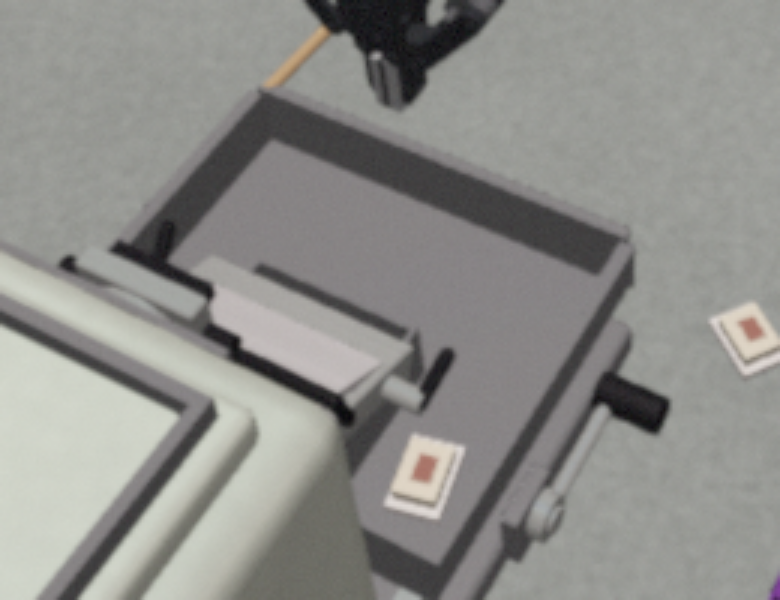

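View pics/w2.png

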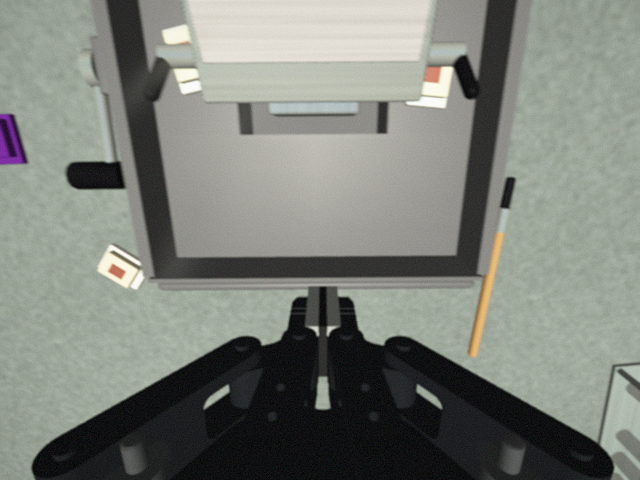

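The lever lies locked and nearly level in the side crop at (630,402). In the wrist view the lip runs parallel to the tool's y at rows 276–288, and both wax blocks sit at the sides, well away.

```bash
python3 - <<'E'
from h import *
K=manip.get_calibration("wrist");T=np.array(K["T"])
for u,v in ((160,277),(320,277),(480,277)):
    d=T[:3,:3]@np.array([(u-K["cx"])/K["fx"],(v-K["cy"])/K["fy"],1]); o=T[:3,3]
    print(o+d*(0.08-o[2])/d[2])
st()
E
```

```text
[0.44514927 0.2210303  0.08      ]
[0.55788209 0.20986474 0.08      ]
[0.67074833 0.19868597 0.08      ]
t 7.67 pos [0.5612 0.2279 0.3257] F [ 0.  -0.2  0.8] g 0.0
[[ 0.097  0.995 -0.   ]
 [ 0.995 -0.097  0.   ]
 [ 0.    -0.    -1.   ]]
```

{"op": "play_rows", "data": {"increments": [{"offset":[6,0,20],"twist":0,"grip":0},{"offset":[6,0,45],"twist":0,"grip":0},{"offset":[6,0,70],"twist":0,"grip":0},{"offset":[6,0,90],"twist":0,"grip":0},{"offset":[6,0,101],"twist":0,"grip":0}]}}

```text
time: 8.08
tool_pos: [0.5611, 0.2334, 0.2219]
tool_rot: [-0.001, 0.741, 0.672, -0.002]
contact_force: [-0.4, 0.9, -0.0]
gripper_width: -0.004
```

```bash
python3 - <<'E'
from h import *
st()
im=manip.grab_frame("side"); find("tray_hook","side"); cv2.imwrite("pics/s3.png",cv2.resize(im[280:480,120:380],None,fx=3,fy=3)); st()
E
```

```text
t 8.08 pos [0.5611 0.2334 0.2219] F [-0.4  0.9 -0. ] g -0.0
[[ 0.098  0.995 -0.004]
 [ 0.995 -0.098 -0.001]
 [-0.001 -0.004 -1.   ]]
t 8.18 pos [0.5613 0.2333 0.2223] F [ 0.3 -0.   0.5] g 0.0
[[ 0.098  0.995 -0.005]
 [ 0.995 -0.098 -0.001]
 [-0.002 -0.004 -1.   ]]
```

View pics/s3.png

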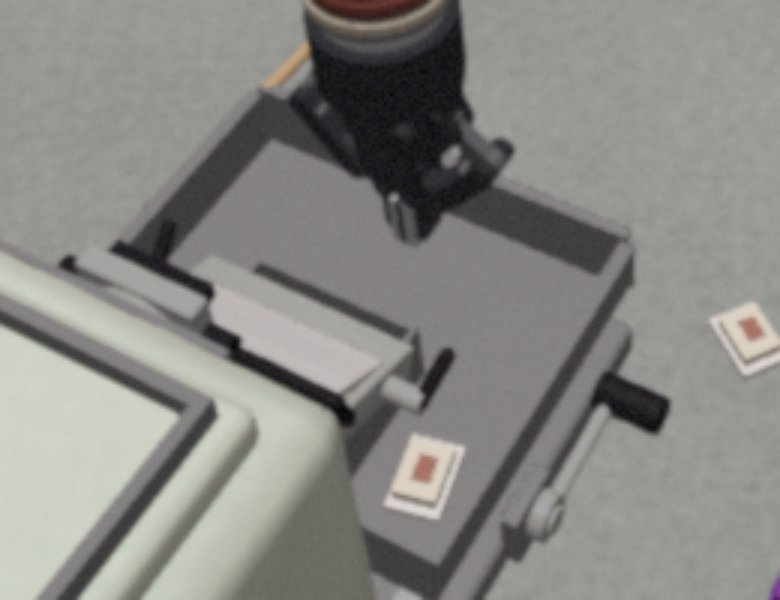

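The shut fingertips are inside the tray behind the lip, with no contact force. Drawing out gently.

{"op": "play_rows", "data": {"increments": [{"offset":[-6,0,0],"twist":0,"grip":0},{"offset":[-12,0,0],"twist":0,"grip":0},{"offset":[-18,0,0],"twist":0,"grip":0},{"offset":[-24,0,0],"twist":0,"grip":0},{"offset":[-30,0,0],"twist":0,"grip":0}]}}

```text
time: 8.6
tool_pos: [0.5605, 0.203, 0.2267]
tool_rot: [0.001, 0.741, 0.671, 0.002]
contact_force: [-0.2, 3.4, 3.1]
gripper_width: -0.0
```

{"op": "play_rows", "data": {"increments": [{"offset":[-7,0,0],"twist":0,"grip":0},{"offset":[-14,0,0],"twist":0,"grip":0},{"offset":[-21,0,0],"twist":0,"grip":0},{"offset":[-28,0,0],"twist":0,"grip":0},{"offset":[-35,0,0],"twist":0,"grip":0}]}}

```text
time: 9.02
tool_pos: [0.5564, 0.1678, 0.2248]
tool_rot: [0.0, 0.741, 0.671, 0.0]
contact_force: [1.6, 1.8, 0.6]
gripper_width: 0.001
```

```bash
python3 - <<'E'
from h import *
st()
manip.grab_frame("side"); find("tray_hook","side");find("brake_grip","side",n=1)
E
```

```text
t 9.02 pos [0.5564 0.1678 0.2248] F [1.6 1.8 0.6] g 0.0
[[ 0.099  0.995  0.   ]
 [ 0.995 -0.099  0.   ]
 [ 0.     0.    -1.   ]]
side tip_of tray_hook 0.6 [0.5548 0.1574 0.0801]
side tip_of brake_grip 0.88 [0.4096 0.292  0.0516]
```

{"op": "play_rows", "data": {"increments": [{"offset":[-7,0,0],"twist":0,"grip":0},{"offset":[-14,0,0],"twist":0,"grip":0},{"offset":[-21,0,0],"twist":0,"grip":0},{"offset":[-28,0,0],"twist":0,"grip":0},{"offset":[-35,0,0],"twist":0,"grip":0}]}}

```text
time: 9.58
tool_pos: [0.5524, 0.133, 0.224]
tool_rot: [-0.001, 0.741, 0.671, -0.001]
contact_force: [-1.5, 2.8, -1.9]
gripper_width: -0.002
```

{"op": "play_rows", "data": {"increments": [{"offset":[-7,0,0],"twist":0,"grip":0},{"offset":[-14,0,0],"twist":0,"grip":0},{"offset":[-21,0,0],"twist":0,"grip":0},{"offset":[-28,0,0],"twist":0,"grip":0},{"offset":[-34,0,0],"twist":0,"grip":0}]}}

```text
time: 10.0
tool_pos: [0.5494, 0.0991, 0.2247]
tool_rot: [-0.0, 0.741, 0.671, -0.0]
contact_force: [-1.2, 2.5, -2.1]
gripper_width: -0.001
```

{"op": "play_rows", "data": {"increments": [{"offset":[-3,0,0],"twist":0,"grip":0},{"offset":[-6,0,0],"twist":0,"grip":0},{"offset":[-8,0,0],"twist":0,"grip":0},{"offset":[-10,0,0],"twist":0,"grip":0},{"offset":[-10,0,0],"twist":0,"grip":0}]}}

```text
time: 10.42
tool_pos: [0.5488, 0.0937, 0.225]
tool_rot: [-0.004, 0.742, 0.671, 0.006]
contact_force: [3.2, 25.5, -5.6]
gripper_width: -0.002
```

{"op": "play_rows", "data": {"increments": [{"offset":[-2,0,0],"twist":0,"grip":0},{"offset":[-4,0,0],"twist":0,"grip":0},{"offset":[-4,0,0],"twist":0,"grip":0}]}}

```text
time: 10.67
tool_pos: [0.5485, 0.0923, 0.2251]
tool_rot: [-0.007, 0.742, 0.671, 0.009]
contact_force: [6.0, 40.8, -6.2]
gripper_width: -0.001
```

```bash
python3 - <<'E'
from h import *
st()
im=manip.grab_frame("side"); cv2.imwrite("pics/s4.png",cv2.resize(im[240:480,120:440],None,fx=2.5,fy=2.5))
for i in range(3):
    manip.grab_frame("side");find("tray_hook","side",n=1)
    manip.grab_frame("top");find("tray_hook","top",n=1)
find("brake_grip","side",n=1)
E
```

```text
t 10.67 pos [0.5485 0.0923 0.2251] F [ 6.  40.8 -6.2] g -0.0
[[ 0.101  0.995  0.005]
 [ 0.995 -0.101  0.022]
 [ 0.023  0.003 -1.   ]]
side tip_of tray_hook 0.81 [0.5489 0.0833 0.0788]
side tip_of tray_hook 0.86 [0.5462 0.0858 0.0814]
side tip_of tray_hook 0.61 [0.5451 0.0827 0.0807]
side tip_of brake_grip 0.84 [0.4128 0.293  0.0542]
```

View pics/s4.png

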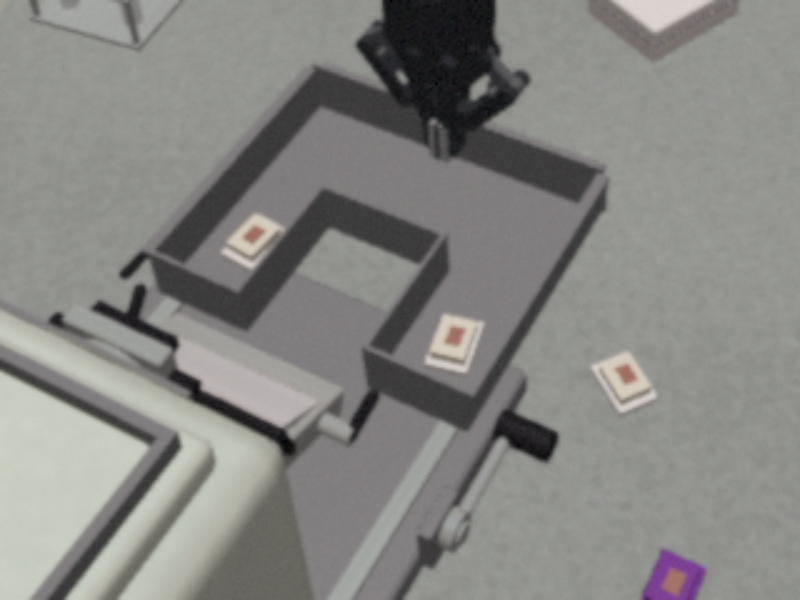

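Both blocks are flat in the tray and the lever is down. The network puts the travel at only about 121 mm, yet the force says hard stop. I'll measure the travel by rectified image matching.

```bash
cat > m.py <<'E'
from h import *
def rect(im,cam,z):
    # rectified map: machine frame coords, 0.5mm/px ; local x -0.2..0.1 , y 0.05..0.2
    K=manip.get_calibration(cam);T=np.linalg.inv(np.array(K["T"]))
    a=np.deg2rad(84.4);u=np.array([np.cos(a),np.sin(a)]);v=np.array([-np.sin(a),np.cos(a)])
    X,Y=np.meshgrid(np.arange(-.2,.1,.0005),np.arange(-.16,.17,.0005))
    P=np.stack([.56+X*u[0]+Y*v[0],.2145+X*u[1]+Y*v[1],np.full_like(X,z)],-1)
    q=P@T[:3,:3].T+T[:3,3]
    return cv2.remap(im,(K["fx"]*q[...,0]/q[...,2]+K["cx"]).astype(np.float32),(K["fy"]*q[...,1]/q[...,2]+K["cy"]).astype(np.float32),cv2.INTER_CUBIC)
E
python3 - <<'E'
from m import *
a=rect(cv2.imread("pics/side0.png"),"side",.08); im=manip.grab_frame("side"); cv2.imwrite("pics/side4.png",im); b=rect(im,"side",.08)
# local x index: (x+.2)/.0005 ; lip x~-.01 -> 380 ; y idx (y+.16)/.0005: corner y=.118 -> 556
for y0,y1 in ((480,590),(520,600),(60,130)):
    t=a[y0:y1,350:440]; r=cv2.matchTemplate(b[y0-10:y1+10],t,cv2.TM_CCOEFF_NORMED); _,m,_,l=cv2.minMaxLoc(r); print(y0,round(m,3),"travel mm",(350-l[0])*.5,"dy",(l[1]-10)*.5)
cv2.imwrite("pics/r.png",cv2.resize(np.vstack([a[440:620],b[440:620]]),(800,480)))
E
```

```text
480 0.974 travel mm 121.0 dy -1.0
520 0.97 travel mm 120.5 dy -1.0
60 0.975 travel mm 121.5 dy -0.5
```

View pics/r.png

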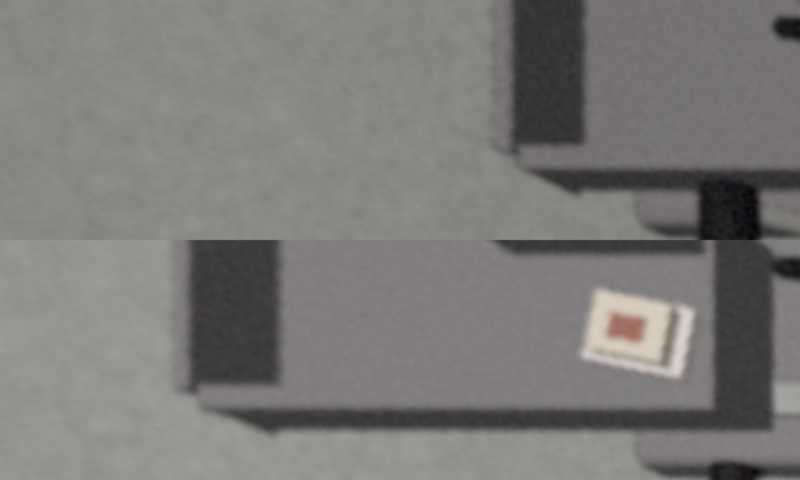

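Image matching gives about 121 mm of travel against a hard 41 N stop, so the tray may have started a few mm out, or something may be blocking it. I'll back off, rise and look around.

{"op": "play_rows", "data": {"increments": [{"offset":[10,0,0],"twist":0,"grip":0},{"offset":[22,0,0],"twist":0,"grip":0},{"offset":[24,0,-20],"twist":0,"grip":0},{"offset":[24,0,-60],"twist":0,"grip":0},{"offset":[24,0,-100],"twist":0,"grip":0}]}}

```text
time: 11.83
tool_pos: [0.5501, 0.1096, 0.3244]
tool_rot: [-0.0, 0.741, 0.671, -0.002]
contact_force: [1.5, -1.1, 0.9]
gripper_width: -0.001
```

{"op": "play_rows", "data": {"increments": [{"offset":[-20,0,-30],"twist":0,"grip":0},{"offset":[-40,0,-60],"twist":0,"grip":0},{"offset":[-60,0,-80],"twist":0,"grip":0},{"offset":[-70,0,-80],"twist":0,"grip":0},{"offset":[-70,0,-80],"twist":0,"grip":0}]}}

```text
time: 12.25
tool_pos: [0.544, 0.0383, 0.4069]
tool_rot: [0.002, 0.742, 0.67, 0.001]
contact_force: [1.4, 0.7, -0.0]
gripper_width: 0.002
```

```bash
python3 - <<'E'
from m import *
st(); im=manip.grab_frame("wrist"); cv2.imwrite("pics/w5.png",im); st()
find("tray_hook","wrist",n=1)
for c in ("side","top"):
    im=manip.grab_frame(c); cv2.imwrite(f"pics/{c}5.png",im); find("tray_hook",c,n=1); find("brake_grip",c,n=1)
    if c=="side": find("microtome",c,n=1)
    a=rect(cv2.imread(f"pics/{c}0.png"),c,.08); b=rect(im,c,.08)
    for y0,y1 in ((480,590),(60,130)):
        t=a[y0:y1,350:440]; r=cv2.matchTemplate(b[y0-10:y1+10],t,cv2.TM_CCOEFF_NORMED); _,m,_,l=cv2.minMaxLoc(r); print(c,y0,round(m,3),"travel mm",(350-l[0])*.5,"dy",(l[1]-10)*.5)
E
```

```text
t 12.25 pos [0.544  0.0383 0.4069] F [ 1.4  0.7 -0. ] g 0.0
[[ 0.102  0.995  0.004]
 [ 0.995 -0.102 -0.002]
 [-0.001  0.005 -1.   ]]
t 12.3 pos [0.5436 0.0392 0.4047] F [-0.1  0.7 -0.3] g 0.0
[[ 0.101  0.995  0.001]
 [ 0.995 -0.101 -0.001]
 [-0.     0.001 -1.   ]]
wrist tip_of tray_hook 0.98 [0.5469 0.0885 0.078 ]
side tip_of tray_hook 0.66 [0.5476 0.0847 0.0805]
side tip_of brake_grip 0.78 [0.4129 0.29   0.0543]
side tip_of microtome 0.82 [0.5598 0.212  0.0032]
side 480 0.974 travel mm 120.5 dy -1.0
side 60 0.974 travel mm 121.5 dy -0.5
top tip_of brake_grip 0.62 [0.413  0.293  0.0543]
top 480 0.635 travel mm -73.0 dy -5.0
top 60 0.842 travel mm 7.0 dy 0.0
```

View pics/w5.png

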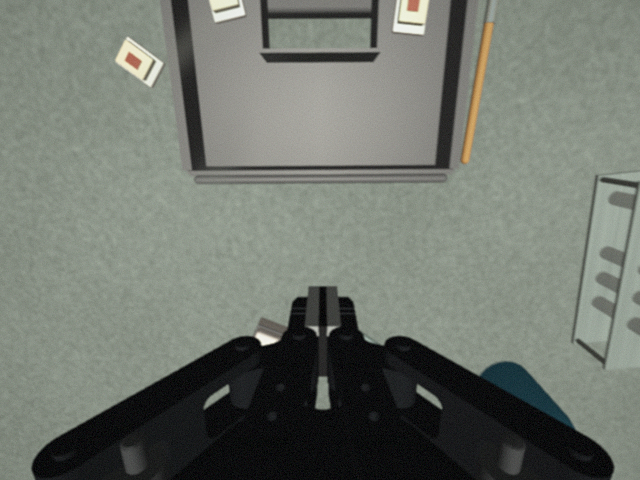

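Nothing blocks the tray. It stayed put after release, and its lip now stands about 130 mm ahead of the base's front edge. That fits the outer stop and a tray that started about 9 mm out. The lever is down, both blocks are in the tray and the brush and block_c are clear, so I'm handing in.

```bash
python3 - <<'E'
from h import *
st(); print(manip.job_done())
E
```

```text
t 12.7 pos [0.5436 0.0406 0.4038] F [ 0.2 -0.3 -0.3] g 0.0
[[ 0.098  0.995 -0.001]
 [ 0.995 -0.098  0.   ]
 [-0.    -0.001 -1.   ]]
the job is handed in; nothing more can be done
None
```

I pressed the brake lever down to its stop with the shut fingertips. Then I hooked them behind the tray's lip, drew the tray out until it stopped hard, backed off and handed in at 12.7 s. `job_done` gives no verdict.

**Last checks:**
- **Lever:** down. The fingertips met its stop at about 20 N with the grip centre at about 51 mm. The cameras put it at about 54 mm at the end.
- **Blocks:** both lie flat in the tray.
- **Bench things:** block_c and the brush look clear of the tray. I saw no contact with anything else, but I did not measure whether any bench thing had moved.
- **Robot:** stands clear of everything, with wrist force near zero.

**One check disagreed:** image matching gave about 121 mm of tray travel from the start, where 122 mm is needed and 130 mm is the stop. I took the tray to be at its stop for these reasons:
- A 41 N pull did not draw it out further.
- Nothing was in its way, and it did not spring back when released.
- The lip now stands about 130 mm ahead of the base's front edge.

This would mean the tray started about 9 mm out, but I could not confirm that directly.

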